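Pack hoist cover plates in two layers with a separator board

TASK

Finish packing the hoist cover plates in the plywood tray: tip the plate that stands on edge so that it lies flat on the tray floor beside the other one, then lay the plywood separator board with the two hand-holes flat on both plates inside the tray. Then set the remaining cover plate flat on the middle of the board, squared up with the tray and lengthwise the same way as the plates below. Set the board and the last plate down rather than dropping them, and leave the brake disc and the small bearing ring lying nearby where they are.

Things in the scene. Friction and masses are not known exactly. Their poses are not given: they have to be found in the camera images.
- tray: open plywood tray fixed to the bench, left or right of the robot, turned up to 52 degrees either way. Outside 168 (its x) x 188 (its y) x 50 mm high, walls and floor 6 mm, inside 156 x 176 mm. Origin: centre of the underside, at bench level; z up. Its shorter sides run along its x. Two plates fit side by side on its floor, long side along its x, one in the +y half, one in the -y half.
- rack: two fixed wooden battens, 20 mm high, 18 mm wide, 150 mm long along its x, at y = +70 and -70 mm, on which the separator board lies at the start. Origin between them at bench level.
- sheet_centre (a point): separator board, 6 mm plywood, 140 (its x) x 160 mm (its y), 0.1 kg; point: centre, mid-thickness; z normal. Two hand-holes, 60 mm along x, from y = 18 to 58 mm and -18 to -58 mm, leave a 36 mm wide web along x in the middle, to be pinched from above (20 mm free below it at first). It fits the tray with 8 mm to spare each side, x along the tray's x. On two flat plates its centre is at height 23 mm.
- low_plate_centre (a point): machined aluminium cover plate, 90 x 56 x 14 mm (about 0.2 kg), flat on both faces, with a dark round bearing seat and four bolt holes drawn on each face, lying flat on the tray floor in the tray's +y half. Point: its centre; x along the 90 mm side, y along the 56 mm side, z normal. It stays there.
- edge_plate_centre (a point): same plate (90 x 56 x 14 mm), standing loose on a 56 mm edge on the tray floor, in the tray's -y half, 28 to 45 mm from the middle towards its -x end; top edge at height 96 mm. Point: its centre; x normal to the face, y along 56 mm, z along 90 mm (up at first). Its x points about along the tray's x, to the free floor: a light push that way near the top tips it (over at 9 degrees). Flat: centre at height 13 mm.
- top_plate_centre (a point): same plate (90 x 56 x 14 mm, 0.2 kg), lying flat on the bench between tray and battens, at the near or the far side: the next layer. Point: its centre, 7 mm above the bench; x along the 90 mm side, y along the 56 mm side (the grasp), z normal. On the board its centre is at height 33 mm.
- brake_disc: bystander: dark steel ring 84 mm across, 10 mm high, flat on the bench, at the near or the far side in the middle. Origin at the underside centre.
- bearing: bystander: small steel ring 36 mm across, 11 mm high, in the middle of the bench between near and far place. Origin at the underside centre.
There are look-alikes about, which are no part of the job. Of the things shaped like the part that bears sheet_centre, the wooden one is meant.

How it is judged:
On the way, in this order (a step that is already met when the one before it is completed fails the run):
1. the standing plate lies flat on the tray floor beside the other plate (angle between the z axis of low_plate_centre and the z axis of tray, either way round below 0.08 rad and z of low_plate_centre in the frame of tray between 0.009 and 0.017 m and horizontal distance between each of low_plate_centre, edge_plate_centre and tray below 0.12 m and angle between the x axis of edge_plate_centre and the z axis of tray, either way round below 0.08 rad and z of edge_plate_centre in the frame of tray between 0.009 and 0.017 m), for 0.2 s.
2. the separator board lies flat on the two plates inside the tray, let go (all of step 1 and angle between the z axis of sheet_centre and the z axis of tray, either way round below 0.06 rad and z of sheet_centre in the frame of tray between 0.019 and 0.027 m and horizontal distance between sheet_centre and tray below 0.02 m and contact force between the fingers and sheet below 0.1 N), for 0.2 s.
At the end, for the whole second after the job is handed in: tray, bottom up: two plates flat on the floor (4.5 deg, height +-4 mm); board flat on them (3.5 deg, +-4 mm), centre within 20 mm of the tray centre; third plate flat on it (3.5 deg, +-4 mm), within 20 mm of the board centre, long side within 14 deg of the tray's x; all released (all of step 1 and angle between the z axis of each of sheet_centre, top_plate_centre and the z axis of tray, either way round below 0.06 rad and z of sheet_centre in the frame of tray between 0.019 and 0.027 m and horizontal distance between sheet_centre and tray below 0.02 m and z of top_plate_centre in the frame of tray between 0.029 and 0.037 m and horizontal distance between top_plate_centre and sheet_centre below 0.02 m and angle between the x axis of top_plate_centre and the x axis of tray, either way round below 0.25 rad); the robot touches nothing.
It fails at once if the brake disc or the bearing ring was moved by more than 30 mm (distance of any of brake_disc, bearing from where it was at the start of the episode above 0.03 m).
It fails at once if the separator board was dropped (let go more than 30 mm above where it rests) (height (world z) of sheet_centre above 0.053 m and contact force between the fingers and sheet below 0.01 N).
It fails at once if the last plate was dropped (let go more than 30 mm above where it rests) (height (world z) of top_plate_centre above 0.063 m and contact force between the fingers and top_plate below 0.01 N).
It also fails if it takes over 69 s, if anything falls off the work surface, if the arm or the gripper's body presses on something with over 40 N, if the wrist force passes 120 N, or if a joint passes its speed limit or range.

ROBOT

A 7-joint arm with a two-finger parallel gripper is mounted at the origin on the work surface. World frame = base frame: x ahead of the robot, y to its left, z up, the work surface at z = 0. Lengths are in m, angles in rad, forces in N, time in s.
With the tool pointing down it reaches from about 0.4 to 0.85 m from the base axis. Payload 4.5 kg.
Tool frame: the origin (TCP) lies at the very end of the fingers, on their centre line; the grasp point (between the pads) lies 19 mm behind it; z points along the fingers, y is the line along which they close (so a half turn about z gives the same grasp; the last joint's range is limited). The gripper opens to 85 mm and grips with 20 to 120 N. Pads are 22 mm wide; open, the fingers measure 114 mm over their backs; the gripper's body (76 mm by 85 mm) begins 54 mm behind the grasp point. The pads swing forward as they close: fully open they stand 13 mm farther back than shut.
Start: joints at [1.303, 0.689, -0.195, 1.565, 0.157, 0.902, -0.215], TCP at [0.186, -0.597, 0.231] pointing down, gripper open.
Joint ranges: [-3.01, 3.01], [-0.46, 2.08], [-1.47, 1.51], [0.13, 2.56], [-1, 4.14], [0.04, 2.09], [-2.66, 2.66]. Speed limits (rad/s): [2.57, 2.57, 3.14, 3.14, 3.14, 3.14, 3.14].

INTERFACE

Orientations are given as [roll, pitch, yaw] about the fixed x, y, z axes, in that order (R = Rz(yaw) Ry(pitch) Rx(roll)).
In Python, from rig import bot gives the robot as it stands.
- The arm moves only by the tool play_rows, never from a script. Its argument "deltas" is a list of rows, each an object of numbers: "x", "y", "z": the shift along the world's x, y, z in mm; "rx", "ry", "rz": the turn, a rotation vector about the world's x, y, z in units of 5 degrees (1.0 is 5 degrees). In form: [{"x": .., "y": .., "z": .., "rx": .., "ry": .., "rz": ..}, ...]. A call has 1 to 8 rows; each row shifts and turns the commanded pose from where the row before left it; what a row does not reach is not made up. A row lasts 1/12 s, in which the tool goes at most 41.7 mm and 7.16 degrees, less where a joint would pass 70% of its speed; a pose out of reach is approached as far as the arm can. A call with a gripper value outside its range is refused whole. "hand" is the opening, from 0 (shut) to 1 (fully open), set as the call begins (left out, the last holds). The fingers move at their own pace and stop on an object; "squeeze" is the grip in N (left out, the last holds). Time passes only in rows, so rows that do not move let the fingers close. It gives the time, the measured TCP pose, the force, the opening and the grip force at its end, in the units of the state.
- bot.sense(): the state, without advancing time (a new reading comes with each control period).
- bot.snapshot(name): name is "scene" or "top" or "wrist"; returns the picture (480x640x3 uint8, red, green, blue); there is no depth.
- bot.camera_model(name): a dict with "fx", "fy", "cx", "cy" (pixels), "rvec" (rotation vector, rad) and "tvec" (3), from world to camera coordinates, as OpenCV has them. Camera axes: x right, y down, z forward; pixel columns grow to the right and rows downward; lengths in m; the calibration is good to about 2 mm. A picture is of the moment at which its call begins: read the wrist's pose just before it. camera_model takes no time and is no camera call; for the wrist camera it gives the pose at the moment of the call.
- bot.sign_off(): hands the job in; it is judged then, once.
The state is a dict: "time_s": time; "q": joint angles; "joint_velocities": joint speeds; "joint_torque": joint torques, N m; "tcp_pos": TCP position; "eef_rot": TCP orientation; "ft_force": force on the tool from outside, world axes, zero at the start; "torque": the same for the moment, N m; "gripper_width": finger opening in m; "grasp_force": force on a finger pad.
Only numpy, scipy, OpenCV 4.12 (cv2) and the standard library are available. Lean on these libraries where they do the work, as an engineer would, in place of code of your own. Each camera call takes 0.05 s, during which the arm holds its last target. There are 200 camera calls.

## Working session

There is one attempt and no reset: what is moved stays moved. The work goes in short steps, Python scripts to look and compute and a tool call to move; the robot and the scene stay as the last step left them, time stands still between calls to the robot, and variables do not carry over. Pictures are saved under pics/ and viewed, at most 10 in all, crops included, and the job is handed in when it is done.

Besides the shell and the picture viewer there is one more tool, called after "Call:" in YAML: its name, and indented under it one key for each argument. play_rows: Moves the arm, as the interface text tells. Its arguments: {"type":"object","properties":{"deltas":{"type":"array"},"hand":{"type":"number"},"squeeze":{"type":"number"}},"required":["deltas"]}

```bash
mkdir -p pics; ls; cat > h.py <<'E'
import numpy as np, cv2
from rig import bot
def cam(n):
    c=bot.camera_model(n); K=np.array([[c['fx'],0,c['cx']],[0,c['fy'],c['cy']],[0,0,1.]])
    R=cv2.Rodrigues(np.array(c['rvec'],float))[0]; return K,R,np.array(c['tvec'],float)
def ray(C,uv,z):
    K,R,t=C; o=-R.T@t; uv=np.atleast_2d(uv).astype(float)
    d=(R.T@np.linalg.inv(K)@np.c_[uv,np.ones(len(uv))].T).T
    return o+d*((z-o[2])/d[:,2])[:,None]
def proj(C,p):
    K,R,t=C; q=(R@np.atleast_2d(p).T).T+t; q=(K@q.T).T; return q[:,:2]/q[:,2:]
def snap(n,f):
    C=cam(n); im=bot.snapshot(n)[:,:,::-1].copy(); cv2.imwrite('pics/'+f+'.png',im); return im,C
E
python3 - <<'E'
from h import *
for n in('scene','top'):
    im,C=snap(n,n+'0'); print(n,(-C[1].T@C[2]).round(3))
print(bot.sense())
E
```

```text
pics
scene [1.129 0.382 0.825]
top [ 0.328 -0.018  1.052]
{'time_s': 0.1, 'q': array([ 1.30283193,  0.68991629, -0.19450852,  1.5662608 ,  0.15730989,
        0.9025337 , -0.21506921]), 'joint_velocities': array([ 0.00010711, -0.00111049, -0.00098449, -0.00371433,  0.00064528,
       -0.00112349,  0.00151694]), 'joint_torque': array([-4.51840024e-03, -5.40605414e+01, -1.27195012e+00, -1.58986223e+01,
        9.40240076e-03,  4.34761110e-03,  2.71664641e-05]), 'tcp_pos': array([ 0.18551913, -0.59619702,  0.23054834]), 'eef_rot': array([-3.13987225e+00,  1.44993505e-04,  3.01871393e-01]), 'ft_force': array([ 0.61070262, -0.33255935, -0.29060687]), 'torque': array([ 0.01790242, -0.0530636 , -0.00565199]), 'grasp_force': 0.0, 'gripper_width': 0.08538114149235708}
```

View pics/top0.png

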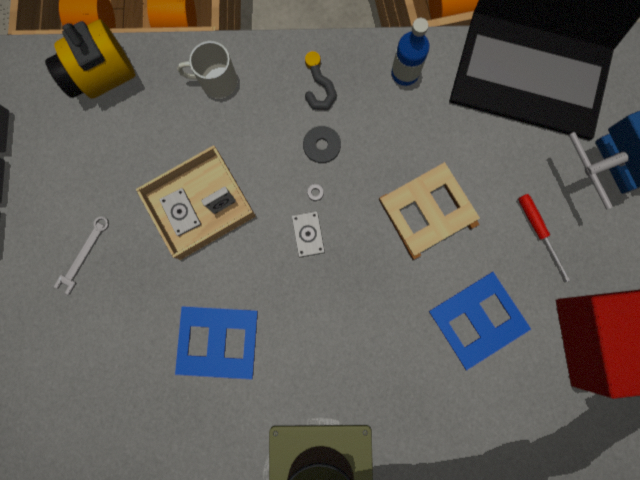

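View pics/scene0.png

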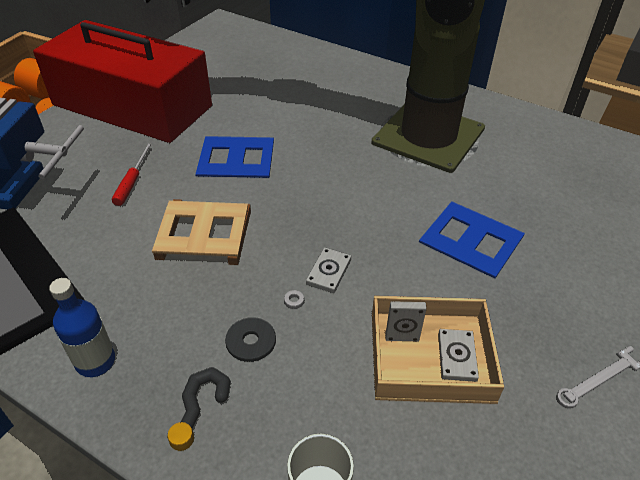

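The top picture shows the tray at about (195,203), with the flat plate at (180,211) and the standing plate at (218,200). It also shows a loose plate at (308,234), the brake disc at (322,144) and the bearing at (316,192). Three things could be the board: wood at (429,210), blue at (217,342) and blue at (480,320). The wooden one on the battens fits "plywood", so I'll confirm it in an enlarged crop.

```bash
python3 - <<'E'
from h import *
im=cv2.imread('pics/top0.png')
a=cv2.resize(im[140:265,130:330],None,fx=4,fy=4,interpolation=cv2.INTER_CUBIC)
cv2.imwrite('pics/c1.png',a)
b=cv2.resize(im[155:265,370:490],None,fx=5,fy=5,interpolation=cv2.INTER_CUBIC)
cv2.imwrite('pics/c2.png',b)
E
```

```text
(no output)
```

View pics/c1.png

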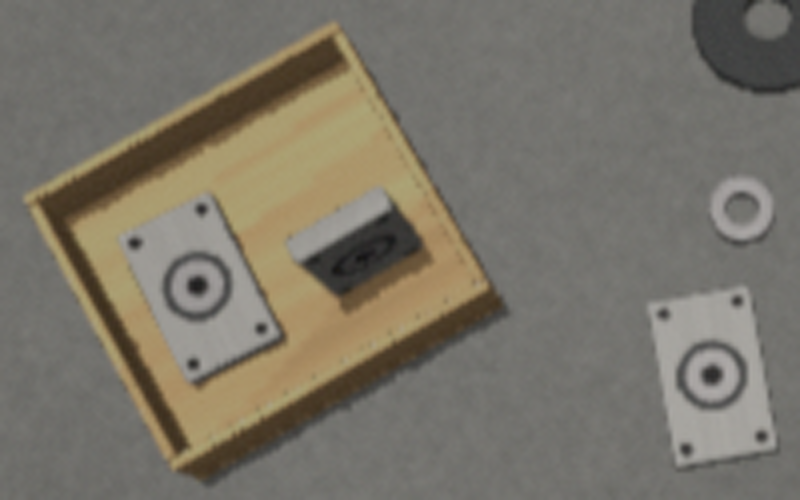

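View pics/c2.png

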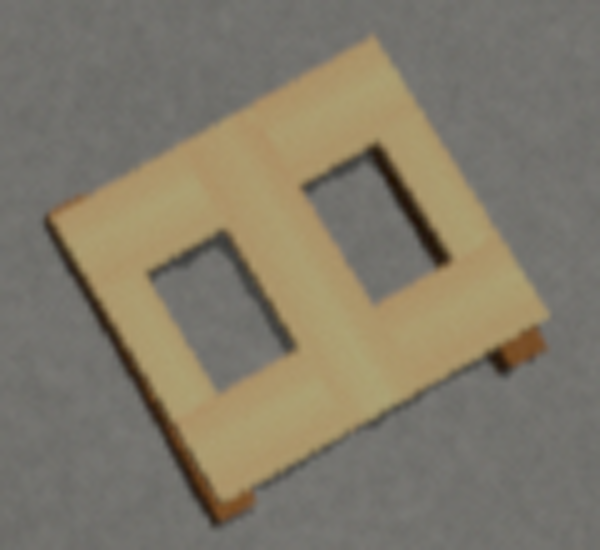

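The crops confirm it: the board is light wood with two hand-holes, resting on brown battens. The standing plate's dark face looks towards the tray's -x wall (lower right), so it has to be pushed up-left. Next I'll compute the poses.

```bash
cat > m.py <<'E'
from h import *
C=cam('top'); o=np.array([130,140])
im=cv2.imread('pics/top0.png')
def c1(p): return np.array(p)/4+o-0.375
T=ray(C,c1([(337,22),(25,200),(175,467),(497,290)]),0.05)
# a=+x+... order: far-right, far-left, near-left, near-right
print('tray c',T.mean(0).round(4),[round(np.linalg.norm(T[i]-T[(i+1)%4]),4) for i in range(4)])
v=(T[1]-T[2])+(T[0]-T[3]); w=(T[1]-T[0])+(T[2]-T[3]); print('yaw',np.degrees(np.arctan2(v[1],v[0])),np.degrees(np.arctan2(-w[0],w[1])))
def plate(n,p,z):
    P=ray(C,c1(p),z); print(n,P.mean(0).round(4),[round(np.linalg.norm(P[i]-P[(i+1)%len(P)]),4) for i in range(len(P))])
    return P
for n,p,z in(('low',[(210,193),(121,237),(195,384),(284,338)],.02),('top',[(747,287),(650,302),(678,466),(777,450)],.014),('edge',[(386,187),(287,241),(302,260),(402,205)],.096)):
    P=plate(n,p,z); v=P[0]-P[3]+P[1]-P[2]; print(' yaw',np.degrees(np.arctan2(v[1],v[0])))
B=np.array([(374,36),(47,215),(222,501),(550,316)])/5+[370,155]-.4
P=ray(C,B,.026); v=P[0]-P[3]+P[1]-P[2]; w=(P[1]-P[0])+(P[2]-P[3]); print('board',P.mean(0).round(4),[round(np.linalg.norm(P[i]-P[(i+1)%4]),4) for i in range(4)],np.degrees(np.arctan2(v[1],v[0])),np.degrees(np.arctan2(-w[0],w[1])))
for n,p,z in(('disc',(322,144),.01),('bear',(316,192),.011)): print(n,ray(C,p,z).round(3))
E
python3 m.py
```

```text
tray c [0.5635 0.2537 0.05  ] [np.float64(0.1871), np.float64(0.1642), np.float64(0.1873), np.float64(0.1692)]
yaw 30.518658832313232 29.47326839683303
low [0.5465 0.2913 0.02  ] [np.float64(0.0528), np.float64(0.0909), np.float64(0.0526), np.float64(0.0901)]
 yaw 27.729830092452115
top [0.4961 0.0191 0.014 ] [np.float64(0.0525), np.float64(0.0896), np.float64(0.053), np.float64(0.0893)]
 yaw 9.476551179480442
edge [0.562  0.1987 0.096 ] [np.float64(0.0557), np.float64(0.0124), np.float64(0.0563), np.float64(0.0124)]
 yaw 39.6852440342984
board [ 0.546  -0.2381  0.026 ] [np.float64(0.1612), np.float64(0.1411), np.float64(0.16), np.float64(0.1404)] 29.110795473204252 28.402451069431645
disc [[ 0.695 -0.013  0.01 ]]
bear [[0.587 0.001 0.011]]
```

Call:
play_rows:
  deltas:
    - {"x": 27,"y": 30,"rz": 0.4}
    - {"x": 27,"y": 30,"rz": 0.4}
    - {"x": 27,"y": 30,"rz": 0.4}
    - {"x": 27,"y": 30,"rz": 0.4}
    - {"x": 27,"y": 30,"rz": 0.4}
    - {"x": 27,"y": 30,"rz": 0.5}
    - {"x": 27,"y": 30}
    - {"x": 27,"y": 30}
  hand: 0

```text
schema error: expected keys x, y, z, rx, ry, rz
```

Call:
play_rows:
  deltas:
    - {"x": 8,"y": 38}
    - {"x": 8,"y": 38}
    - {"x": 8,"y": 38}
    - {"x": 8,"y": 38}
    - {"x": 8,"y": 38}
    - {"x": 8,"y": 38}
    - {"x": 8,"y": 38}
    - {"x": 8,"y": 38}

```text
schema error: expected keys x, y, z, rx, ry, rz
```

Call:
play_rows:
  deltas:
    - {"x": 9,"y": 38}
    - {"x": 9,"y": 38}
    - {"x": 9,"y": 38}
    - {"x": 9,"y": 38}
    - {"x": 9,"y": 38}
    - {"x": 9,"y": 38}

```text
schema error: expected keys x, y, z, rx, ry, rz
```

Every row needs all six keys.

Call:
play_rows:
  deltas:
    - {"x": 27,"y": 30,"z": 0,"rx": 0,"ry": 0,"rz": 0.4}
    - {"x": 27,"y": 30,"z": 0,"rx": 0,"ry": 0,"rz": 0.4}
    - {"x": 27,"y": 30,"z": 0,"rx": 0,"ry": 0,"rz": 0.4}
    - {"x": 27,"y": 30,"z": 0,"rx": 0,"ry": 0,"rz": 0.4}
    - {"x": 27,"y": 30,"z": 0,"rx": 0,"ry": 0,"rz": 0.4}
    - {"x": 27,"y": 30,"z": 0,"rx": 0,"ry": 0,"rz": 0.5}
    - {"x": 27,"y": 30,"z": 0,"rx": 0,"ry": 0,"rz": 0}
    - {"x": 27,"y": 30,"z": 0,"rx": 0,"ry": 0,"rz": 0}
  hand: 0

```text
time_s: 0.77
tcp_pos: [0.4025, -0.3551, 0.2311]
eef_rot: [-3.141, 0.0, 0.52]
ft_force: [0.4, -0.6, -0.4]
gripper_width: 0.0002
grasp_force: 0.0
```

Call:
play_rows:
  deltas:
    - {"x": 8,"y": 38,"z": 0,"rx": 0,"ry": 0,"rz": 0}
    - {"x": 8,"y": 38,"z": 0,"rx": 0,"ry": 0,"rz": 0}
    - {"x": 8,"y": 38,"z": 0,"rx": 0,"ry": 0,"rz": 0}
    - {"x": 8,"y": 38,"z": 0,"rx": 0,"ry": 0,"rz": 0}
    - {"x": 8,"y": 38,"z": 0,"rx": 0,"ry": 0,"rz": 0}
    - {"x": 8,"y": 38,"z": 0,"rx": 0,"ry": 0,"rz": 0}
    - {"x": 8,"y": 38,"z": 0,"rx": 0,"ry": 0,"rz": 0}
    - {"x": 8,"y": 38,"z": 0,"rx": 0,"ry": 0,"rz": 0}

```text
time_s: 1.43
tcp_pos: [0.4656, -0.051, 0.2312]
eef_rot: [-3.141, 0.0, 0.52]
ft_force: [1.3, -0.3, -0.3]
gripper_width: -0.0001
grasp_force: 0.0
```

Call:
play_rows:
  deltas:
    - {"x": 9,"y": 38,"z": 0,"rx": 0,"ry": 0,"rz": 0}
    - {"x": 9,"y": 38,"z": 0,"rx": 0,"ry": 0,"rz": 0}
    - {"x": 9,"y": 38,"z": 0,"rx": 0,"ry": 0,"rz": 0}
    - {"x": 9,"y": 38,"z": 0,"rx": 0,"ry": 0,"rz": 0}
    - {"x": 9,"y": 38,"z": 0,"rx": 0,"ry": 0,"rz": 0}
    - {"x": 9,"y": 36,"z": 0,"rx": 0,"ry": 0,"rz": 0}

```text
time_s: 1.93
tcp_pos: [0.5196, 0.1756, 0.2311]
eef_rot: [-3.141, 0.001, 0.521]
ft_force: [0.7, -0.5, -0.0]
gripper_width: -0.0002
grasp_force: 0.0
```

Call:
play_rows:
  deltas:
    - {"x": 0,"y": 0,"z": -35,"rx": 0,"ry": 0,"rz": 0}
    - {"x": 0,"y": 0,"z": -35,"rx": 0,"ry": 0,"rz": 0}
    - {"x": 0,"y": 0,"z": -35,"rx": 0,"ry": 0,"rz": 0}
    - {"x": 0,"y": 0,"z": -25,"rx": 0,"ry": 0,"rz": 0}
    - {"x": 0,"y": 0,"z": -16,"rx": 0,"ry": 0,"rz": 0}
    - {"x": 0,"y": 0,"z": 0,"rx": 0,"ry": 0,"rz": 0}

```text
time_s: 2.43
tcp_pos: [0.5172, 0.1724, 0.0818]
eef_rot: [-3.141, 0.007, 0.521]
ft_force: [-0.8, -0.7, -0.3]
gripper_width: 0.0001
grasp_force: 0.0
```

```bash
python3 - <<'E'
from h import *
a,C=snap('wrist','w1')
s,C2=snap('scene','s1')
cv2.imwrite('pics/w1s.png',np.hstack([cv2.resize(a,(400,300)),cv2.resize(s[270:420,340:540],(400,300))]))
E
```

```text
(no output)
```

View pics/w1s.png

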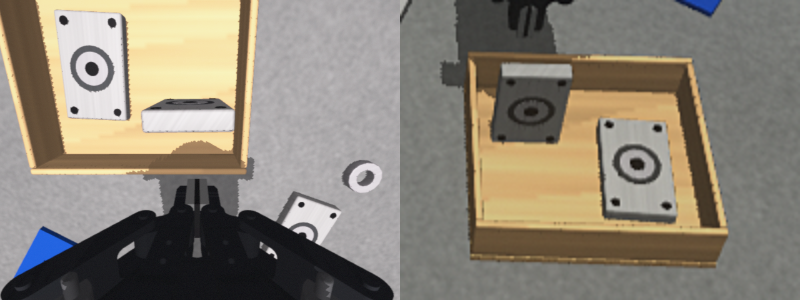

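The wrist view shows the closed fingers at (197,200), centred behind the standing plate at (188,115). Now a light push.

Call:
play_rows:
  deltas:
    - {"x": 12,"y": 7,"z": 0,"rx": 0,"ry": 0,"rz": 0}
    - {"x": 8,"y": 5,"z": 0,"rx": 0,"ry": 0,"rz": 0}
    - {"x": 5,"y": 3,"z": 0,"rx": 0,"ry": 0,"rz": 0}
    - {"x": 4,"y": 2,"z": 0,"rx": 0,"ry": 0,"rz": 0}
    - {"x": 4,"y": 2,"z": 0,"rx": 0,"ry": 0,"rz": 0}
    - {"x": 3,"y": 2,"z": 0,"rx": 0,"ry": 0,"rz": 0}
    - {"x": 3,"y": 2,"z": 0,"rx": 0,"ry": 0,"rz": 0}
    - {"x": 3,"y": 2,"z": 0,"rx": 0,"ry": 0,"rz": 0}

```text
time_s: 3.2
tcp_pos: [0.5619, 0.1982, 0.0854]
eef_rot: [3.141, 0.0, 0.52]
ft_force: [0.6, 0.6, -0.5]
gripper_width: 0.0005
grasp_force: 0.0
```

Call:
play_rows:
  deltas:
    - {"x": 3,"y": 2,"z": 0,"rx": 0,"ry": 0,"rz": 0}
    - {"x": 3,"y": 2,"z": 0,"rx": 0,"ry": 0,"rz": 0}
    - {"x": 3,"y": 2,"z": 0,"rx": 0,"ry": 0,"rz": 0}
    - {"x": 0,"y": 0,"z": 0,"rx": 0,"ry": 0,"rz": 0}
    - {"x": 0,"y": 0,"z": 0,"rx": 0,"ry": 0,"rz": 0}
    - {"x": 0,"y": 0,"z": 30,"rx": 0,"ry": 0,"rz": 0}
    - {"x": 0,"y": 0,"z": 40,"rx": 0,"ry": 0,"rz": 0}
    - {"x": 0,"y": -20,"z": 30,"rx": 0,"ry": 0,"rz": 0}

```text
time_s: 3.87
tcp_pos: [0.5703, 0.1897, 0.1873]
eef_rot: [-3.138, -0.003, 0.526]
ft_force: [1.6, 1.4, -0.1]
gripper_width: -0.0003
grasp_force: 0.0
```

```bash
python3 - <<'E'
from h import *
a,C=snap('wrist','w2')
s,C2=snap('scene','s2')
cv2.imwrite('pics/w2s.png',np.hstack([cv2.resize(a,(400,300)),cv2.resize(s[270:420,340:540],(400,300))]))
E
```

```text
(no output)
```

View pics/w2s.png

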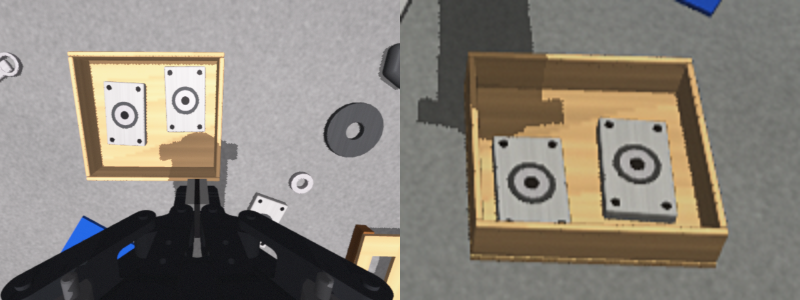

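Both plates now lie flat: the tipped one at (185,98) and the low one at (125,113). I'll refine the tray pose from this close wrist picture and the board pose from the top picture, using wood masks.

```bash
python3 - <<'E'
from h import *
im=cv2.imread('pics/w2.png'); C=cam('wrist')
hsv=cv2.cvtColor(im,cv2.COLOR_BGR2HSV)
m=((hsv[:,:,0]<28)&(hsv[:,:,0]>8)&(hsv[:,:,1]>70)).astype(np.uint8)*255
m[300:]=0 
cs=cv2.findContours(m,cv2.RETR_EXTERNAL,cv2.CHAIN_APPROX_NONE)[0]
c=max(cs,key=cv2.contourArea); h=cv2.convexHull(c)
p=cv2.approxPolyDP(h,6,True)[:,0]; print(p.tolist())
for z in(.05,): print(ray(C,p,z).round(4).tolist())
# plates in tray
w=((hsv[:,:,1]<40)&(hsv[:,:,2]>150)).astype(np.uint8)*255
w[300:]=0
for c in cv2.findContours(w,cv2.RETR_EXTERNAL,cv2.CHAIN_APPROX_NONE)[0]:
    if cv2.contourArea(c)>3000:
        r=cv2.minAreaRect(c); P=ray(C,cv2.boxPoints(r),.02); d=P.mean(0)[:2]-[.5635,.2537]; print('plate',P.mean(0).round(4),'tray xy',(d@[.866,.5]).round(4),(d@[-.5,.866]).round(4), [np.linalg.norm(P[i]-P[i-1]).round(4) for i in range(2)])
E
```

```text
[[108, 83], [357, 84], [350, 289], [140, 288]]
[[0.5952, 0.3702, 0.05], [0.6867, 0.2079, 0.05], [0.5409, 0.1258, 0.05], [0.4506, 0.2877, 0.05]]
plate [0.5518 0.2872 0.02  ] tray xy 0.0066 0.0348 [np.float64(0.093), np.float64(0.0549)]
plate [0.6124 0.222  0.02  ] tray xy 0.0265 -0.0519 [np.float64(0.0892), np.float64(0.0556)]
plate [0.6184 0.1994 0.02  ] tray xy 0.0204 -0.0744 [np.float64(0.2632), np.float64(0.499)]
```

```bash
cat > tray.py <<'E'
from h import *
def tray(name):
    im,C=snap('wrist',name)
    hsv=cv2.cvtColor(im,cv2.COLOR_BGR2HSV)
    m=((hsv[:,:,0]<28)&(hsv[:,:,0]>8)&(hsv[:,:,1]>70)).astype(np.uint8)*255
    m[310:]=0
    c=max(cv2.findContours(m,cv2.RETR_EXTERNAL,cv2.CHAIN_APPROX_NONE)[0],key=cv2.contourArea)
    p=cv2.approxPolyDP(cv2.convexHull(c),6,True)[:,0]; P=ray(C,p,.05)
    print(p.tolist(),P.mean(0).round(4),[np.linalg.norm(P[i]-P[i-1]).round(4) for i in range(len(P))],np.degrees(np.arctan2(*(P[0]-P[-1])[1::-1])))
E
python3 -c "
from tray import *
s=bot.sense();print(s['tcp_pos'],s['joint_velocities'].round(3));tray('w3')"
```

```text
[0.5743454  0.18149246 0.19034207] [-0.022  0.072 -0.012  0.051 -0.008 -0.054 -0.027]
[[342, 85], [339, 287], [129, 288], [95, 86]] [0.5631 0.2567 0.05  ] [np.float64(0.1852), np.float64(0.1646), np.float64(0.1853), np.float64(0.1645)] -60.184380385440114
```

Call:
play_rows:
  deltas:
    - {"x": -9,"y": -36,"z": 10,"rx": 0,"ry": 0,"rz": 0}
    - {"x": -9,"y": -36,"z": 10,"rx": 0,"ry": 0,"rz": 0}
    - {"x": -9,"y": -36,"z": 0,"rx": 0,"ry": 0,"rz": 0}
    - {"x": -9,"y": -36,"z": 0,"rx": 0,"ry": 0,"rz": 0}
    - {"x": -9,"y": -36,"z": 0,"rx": 0,"ry": 0,"rz": 0}
    - {"x": -9,"y": -36,"z": 0,"rx": 0,"ry": 0,"rz": 0}
    - {"x": -9,"y": -36,"z": 0,"rx": 0,"ry": 0,"rz": 0}
    - {"x": -9,"y": -36,"z": 0,"rx": 0,"ry": 0,"rz": -0.2}
  hand: 0.68

```text
time_s: 4.68
tcp_pos: [0.4971, -0.1047, 0.204]
eef_rot: [-3.14, 0.002, 0.503]
ft_force: [0.9, 0.2, -1.0]
gripper_width: 0.0581
grasp_force: 0.0
```

Call:
play_rows:
  deltas:
    - {"x": -9,"y": -36,"z": 0,"rx": 0,"ry": 0,"rz": 0}
    - {"x": -9,"y": -36,"z": 0,"rx": 0,"ry": 0,"rz": 0}
    - {"x": -9,"y": -36,"z": 0,"rx": 0,"ry": 0,"rz": 0}
    - {"x": -9,"y": -36,"z": 0,"rx": 0,"ry": 0,"rz": 0}
    - {"x": -5,"y": -36,"z": 0,"rx": 0,"ry": 0,"rz": 0}
    - {"x": 0,"y": 0,"z": 0,"rx": 0,"ry": 0,"rz": 0}
    - {"x": 0,"y": 0,"z": 0,"rx": 0,"ry": 0,"rz": 0}

```text
time_s: 5.27
tcp_pos: [0.456, -0.2858, 0.2038]
eef_rot: [-3.14, 0.002, 0.497]
ft_force: [-0.1, -0.0, 0.4]
gripper_width: 0.0579
grasp_force: 0.0
```

```bash
python3 - <<'E'
from h import *
s=bot.sense();print(s['tcp_pos'],s['eef_rot'],s['joint_velocities'].round(3))
im,C=snap('wrist','w4')
print(proj(C,[[.546,-.238,.026],[s['tcp_pos'][0],s['tcp_pos'][1],.026]]))
hsv=cv2.cvtColor(im,cv2.COLOR_BGR2HSV)
m=((hsv[:,:,0]<28)&(hsv[:,:,0]>8)&(hsv[:,:,1]>60)&(hsv[:,:,2]>150)).astype(np.uint8)*255
m=cv2.morphologyEx(m,cv2.MORPH_OPEN,np.ones((3,3)))
cs,hi=cv2.findContours(m,cv2.RETR_CCOMP,cv2.CHAIN_APPROX_NONE)
for c,h in zip(cs,hi[0]):
    if cv2.contourArea(c)>1500:
        q=cv2.approxPolyDP(cv2.convexHull(c),6,True)[:,0]; P=ray(C,q,.026)
        print('hole' if h[3]>=0 else 'outer',q.tolist(),P.mean(0).round(4),[np.linalg.norm(P[i]-P[i-1]).round(4) for i in range(len(P))],[np.degrees(np.arctan2(*(P[i]-P[i-1])[1::-1])).round(1) for i in range(len(P))])
E
```

```text
[ 0.4560282  -0.28578192  0.20381035] [-3.13991023e+00  1.94040831e-03  4.97219379e-01] [-0.057 -0.014 -0.061  0.026 -0.014 -0.003 -0.008]
[[316.0561291   99.25636332]
 [314.94073262 215.46236449]]
outer [[216, 6], [412, 7], [401, 180], [392, 193], [225, 188]] [ 0.5364 -0.257   0.026 ] [np.float64(0.1455), np.float64(0.1566), np.float64(0.1373), np.float64(0.0141), np.float64(0.154)] [np.float64(27.0), np.float64(-61.8), np.float64(-151.0), np.float64(176.5), np.float64(116.8)]
hole [[245, 63], [291, 64], [293, 138], [248, 137]] [ 0.5252 -0.2036  0.026 ] [np.float64(0.0592), np.float64(0.0383), np.float64(0.0592), np.float64(0.0397)] [np.float64(27.7), np.float64(-62.6), np.float64(-150.9), np.float64(117.3)]
hole [[336, 62], [382, 63], [378, 137], [334, 137]] [ 0.5618 -0.2698  0.026 ] [np.float64(0.0599), np.float64(0.0383), np.float64(0.0591), np.float64(0.0388)] [np.float64(27.8), np.float64(-62.6), np.float64(-151.7), np.float64(118.5)]
```

View pics/w4.png

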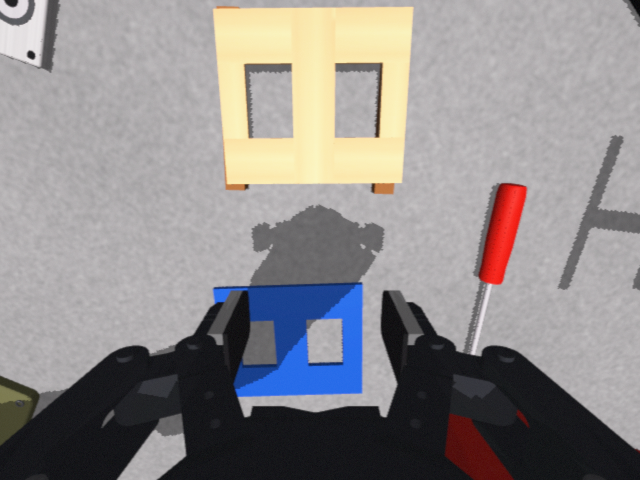

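The wrist view shows the wooden board centred at about (314,100). Its holes are at (269,100) and (358,100), and a blue look-alike sits below it at (290,340). Moving over the web.

Call:
play_rows:
  deltas:
    - {"x": 30,"y": 16,"z": 0,"rx": 0,"ry": 0,"rz": 0}
    - {"x": 30,"y": 16,"z": 0,"rx": 0,"ry": 0,"rz": 0}
    - {"x": 29,"y": 16,"z": -20,"rx": 0,"ry": 0,"rz": 0}
    - {"x": 0,"y": 0,"z": -35,"rx": 0,"ry": 0,"rz": 0}
    - {"x": 0,"y": 0,"z": -35,"rx": 0,"ry": 0,"rz": 0}
    - {"x": 0,"y": 0,"z": -35,"rx": 0,"ry": 0,"rz": 0}
    - {"x": 0,"y": 0,"z": -19,"rx": 0,"ry": 0,"rz": 0}
    - {"x": 0,"y": 0,"z": 0,"rx": 0,"ry": 0,"rz": 0}

```text
time_s: 5.98
tcp_pos: [0.5437, -0.2314, 0.0565]
eef_rot: [-3.133, 0.006, 0.507]
ft_force: [-0.6, 1.1, -0.3]
gripper_width: 0.0582
grasp_force: 0.0
```

```bash
python3 - <<'E'
from h import *
s=bot.sense();print(s['tcp_pos'],s['eef_rot'],s['gripper_width'])
im,C=snap('wrist','w5')
E
```

```text
[ 0.54370467 -0.23136641  0.05647494] [-3.13294714  0.00572379  0.50676803] 0.05824789849204387
```

View pics/w5.png

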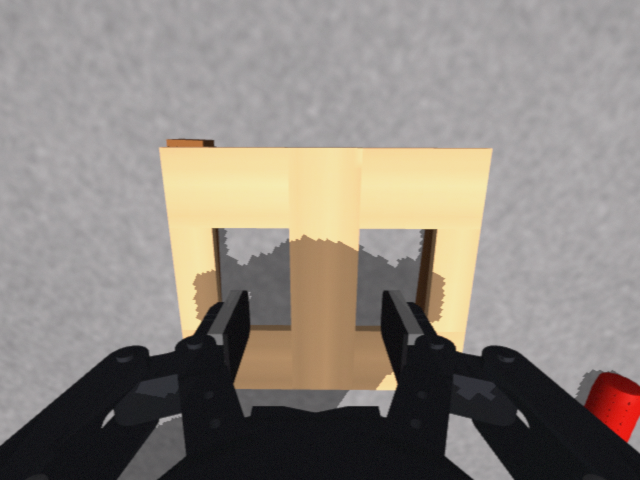

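The fingers at (235,330) and (398,330) straddle the web at (324,330). I see a small offset while the arm is still settling. Descending.

Call:
play_rows:
  deltas:
    - {"x": 0,"y": 0,"z": 0,"rx": 0,"ry": 0,"rz": 0}
    - {"x": 0,"y": 0,"z": -10,"rx": 0,"ry": 0,"rz": 0}
    - {"x": 0,"y": 0,"z": -10,"rx": 0,"ry": 0,"rz": 0}
    - {"x": 0,"y": 0,"z": -8,"rx": 0,"ry": 0,"rz": 0}
    - {"x": 0,"y": 0,"z": 0,"rx": 0,"ry": 0,"rz": 0}
    - {"x": 0,"y": 0,"z": 0,"rx": 0,"ry": 0,"rz": 0}

```text
time_s: 6.53
tcp_pos: [0.5464, -0.2357, 0.0329]
eef_rot: [-3.141, 0.001, 0.502]
ft_force: [0.4, -0.4, -0.5]
gripper_width: 0.0581
grasp_force: 0.0
```

Call:
play_rows:
  deltas:
    - {"x": -1,"y": -1,"z": -8,"rx": 0,"ry": 0,"rz": 0}
    - {"x": 0,"y": 0,"z": -8,"rx": 0,"ry": 0,"rz": 0}
    - {"x": 0,"y": 0,"z": -4,"rx": 0,"ry": 0,"rz": 0}
    - {"x": 0,"y": 0,"z": 0,"rx": 0,"ry": 0,"rz": 0}
    - {"x": 0,"y": 0,"z": 0,"rx": 0,"ry": 0,"rz": 0}
    - {"x": 0,"y": 0,"z": 0,"rx": 0,"ry": 0,"rz": 0}

```text
time_s: 7.03
tcp_pos: [0.546, -0.2368, 0.0134]
eef_rot: [3.141, -0.0, 0.503]
ft_force: [-0.6, -0.4, 0.4]
gripper_width: 0.0582
grasp_force: 0.0
```

Call:
play_rows:
  deltas:
    - {"x": 0,"y": 0,"z": 0,"rx": 0,"ry": 0,"rz": 0}
    - {"x": 0,"y": 0,"z": 0,"rx": 0,"ry": 0,"rz": 0}
    - {"x": 0,"y": 0,"z": 0,"rx": 0,"ry": 0,"rz": 0}
    - {"x": 0,"y": 0,"z": 0,"rx": 0,"ry": 0,"rz": 0}
    - {"x": 0,"y": 0,"z": 0,"rx": 0,"ry": 0,"rz": 0}
    - {"x": 0,"y": 0,"z": 0,"rx": 0,"ry": 0,"rz": 0}
  hand: 0.2
  squeeze: 40

```text
time_s: 7.53
tcp_pos: [0.5461, -0.2368, 0.0139]
eef_rot: [3.141, -0.0, 0.503]
ft_force: [-1.0, 0.6, 5.6]
gripper_width: 0.0345
grasp_force: 40.4
```

Call:
play_rows:
  deltas:
    - {"x": 0,"y": 0,"z": 10,"rx": 0,"ry": 0,"rz": 0}
    - {"x": 0,"y": 0,"z": 15,"rx": 0,"ry": 0,"rz": 0}
    - {"x": 0,"y": 0,"z": 20,"rx": 0,"ry": 0,"rz": 0}
    - {"x": 0,"y": 0,"z": 25,"rx": 0,"ry": 0,"rz": 0}
    - {"x": 0,"y": 0,"z": 25,"rx": 0,"ry": 0,"rz": 0}
    - {"x": 0,"y": 0,"z": 20,"rx": 0,"ry": 0,"rz": 0}
    - {"x": 0,"y": 0,"z": 0,"rx": 0,"ry": 0,"rz": 0}
    - {"x": 0,"y": 0,"z": 0,"rx": 0,"ry": 0,"rz": 0}

```text
time_s: 8.2
tcp_pos: [0.5463, -0.2372, 0.1295]
eef_rot: [3.14, -0.002, 0.502]
ft_force: [-0.3, 1.1, -1.5]
gripper_width: 0.0345
grasp_force: 40.4
```

```bash
python3 - <<'E'
from h import *
s=bot.sense();p=s['tcp_pos'];print(p,s['eef_rot'])
a,C=snap('wrist','w6'); b,D=snap('scene','s6')
cv2.imwrite('pics/w6s.png',np.hstack([cv2.resize(a,(400,300)),cv2.resize(b[60:300,60:380],(400,300))]))
E
```

```text
[ 0.54634204 -0.23716232  0.12954685] [ 3.13963687e+00 -1.51483204e-03  5.02265471e-01]
```

View pics/w6s.png

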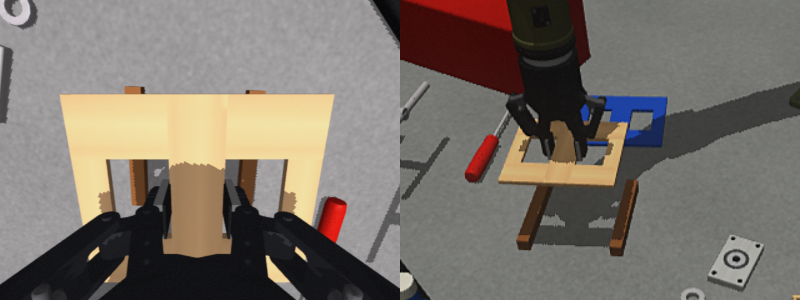

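The board is lifted and level, as the scene crop at (560,155) shows. I'll measure its offset in the hand from its far edge.

```bash
python3 - <<'E'
from h import *
s=bot.sense();p=s['tcp_pos'];y=s['eef_rot'][2];C=cam('wrist')
im=cv2.imread('pics/w6.png');hsv=cv2.cvtColor(im,cv2.COLOR_BGR2HSV)
m=((hsv[:,:,0]<28)&(hsv[:,:,0]>8)&(hsv[:,:,1]>60)&(hsv[:,:,2]>190)).astype(np.uint8)*255
m=cv2.morphologyEx(m,cv2.MORPH_OPEN,np.ones((5,5)));m[300:]=0
c=max(cv2.findContours(m,cv2.RETR_EXTERNAL,cv2.CHAIN_APPROX_NONE)[0],key=cv2.contourArea)[:,0]
a=c[np.argmin(c.sum(1))];b=c[np.argmax(c[:,0]-c[:,1])]
P=ray(C,[a,b],p[2]+.012);d=P[0]-P[1];yb=np.arctan2(-d[0],d[1])
print(a,b,np.linalg.norm(d),'yaw board',np.degrees(yb),'tool',np.degrees(y))
ce=P.mean(0)[:2]-.07*np.array([np.cos(yb),np.sin(yb)]);print('centre',ce,'minus tcp',ce-p[:2])
E
```

```text
[ 96 151] [533 151] 0.15868420107445755 yaw board 28.813321821063177 tool 28.788530275796028
centre [ 0.54283745 -0.23794485] minus tcp [-0.00206967 -0.00131685]
```

Call:
play_rows:
  deltas:
    - {"x": 1,"y": 15,"z": 0,"rx": 0,"ry": 0,"rz": 0}
    - {"x": 1,"y": 28,"z": 0,"rx": 0,"ry": 0,"rz": 0.1}
    - {"x": 1,"y": 35,"z": 0,"rx": 0,"ry": 0,"rz": 0.1}
    - {"x": 2,"y": 35,"z": 0,"rx": 0,"ry": 0,"rz": 0}
    - {"x": 2,"y": 35,"z": 0,"rx": 0,"ry": 0,"rz": 0}
    - {"x": 2,"y": 35,"z": 0,"rx": 0,"ry": 0,"rz": 0}
    - {"x": 2,"y": 35,"z": 0,"rx": 0,"ry": 0,"rz": 0}
    - {"x": 2,"y": 35,"z": 0,"rx": 0,"ry": 0,"rz": 0}

```text
time_s: 8.97
tcp_pos: [0.5575, 0.0178, 0.1268]
eef_rot: [-3.14, 0.003, 0.52]
ft_force: [1.3, -0.4, -2.7]
gripper_width: 0.0345
grasp_force: 40.4
```

Call:
play_rows:
  deltas:
    - {"x": 2,"y": 35,"z": 0,"rx": 0,"ry": 0,"rz": 0}
    - {"x": 2,"y": 35,"z": 0,"rx": 0,"ry": 0,"rz": 0}
    - {"x": 2,"y": 35,"z": 0,"rx": 0,"ry": 0,"rz": 0}
    - {"x": 1,"y": 35,"z": 0,"rx": 0,"ry": 0,"rz": 0}
    - {"x": 0,"y": 35,"z": 0,"rx": 0,"ry": 0,"rz": 0}
    - {"x": 0,"y": 30,"z": 0,"rx": 0,"ry": 0,"rz": 0}
    - {"x": 0,"y": 20,"z": 0,"rx": 0,"ry": 0,"rz": 0}
    - {"x": 0,"y": 10,"z": 0,"rx": 0,"ry": 0,"rz": 0}

```text
time_s: 9.63
tcp_pos: [0.5639, 0.2558, 0.1267]
eef_rot: [-3.139, 0.001, 0.525]
ft_force: [-0.1, -0.0, -1.3]
gripper_width: 0.035
grasp_force: 40.3
```

Call:
play_rows:
  deltas:
    - {"x": 0,"y": 5,"z": 0,"rx": 0,"ry": 0,"rz": 0}
    - {"x": 0,"y": 0,"z": 0,"rx": 0,"ry": 0,"rz": 0}
    - {"x": 0,"y": 0,"z": 0,"rx": 0,"ry": 0,"rz": 0}
    - {"x": 0,"y": 0,"z": 0,"rx": 0,"ry": 0,"rz": 0}
    - {"x": 0,"y": 0,"z": 0,"rx": 0,"ry": 0,"rz": 0}

```text
time_s: 10.05
tcp_pos: [0.5662, 0.2539, 0.1282]
eef_rot: [3.14, 0.001, 0.517]
ft_force: [-0.4, -0.6, -1.6]
gripper_width: 0.0346
grasp_force: 40.3
```

Call:
play_rows:
  deltas:
    - {"x": 0,"y": 2,"z": -15,"rx": 0,"ry": 0,"rz": 0.1}
    - {"x": 0,"y": 0,"z": -20,"rx": 0,"ry": 0,"rz": 0}
    - {"x": 0,"y": 0,"z": -20,"rx": 0,"ry": 0,"rz": 0}
    - {"x": 0,"y": 0,"z": -15,"rx": 0,"ry": 0,"rz": 0}
    - {"x": 0,"y": 0,"z": 0,"rx": 0,"ry": 0,"rz": 0}
    - {"x": 0,"y": 0,"z": 0,"rx": 0,"ry": 0,"rz": 0}
    - {"x": 0,"y": 0,"z": 0,"rx": 0,"ry": 0,"rz": 0}

```text
time_s: 10.63
tcp_pos: [0.5667, 0.258, 0.0593]
eef_rot: [3.141, -0.001, 0.528]
ft_force: [-0.2, -0.2, -1.1]
gripper_width: 0.0347
grasp_force: 40.3
```

```bash
python3 - <<'E'
from h import *
s=bot.sense();p=s['tcp_pos'];print(p,s['eef_rot'])
a,C=snap('wrist','w7'); b,D=snap('scene','s7')
cv2.imwrite('pics/w7s.png',np.hstack([cv2.resize(a,(400,300)),cv2.resize(b[270:420,340:540],(400,300))]))
E
```

```text
[0.56665236 0.25795054 0.05927499] [ 3.14123057e+00 -1.48129621e-03  5.27791485e-01]
```

View pics/w7s.png

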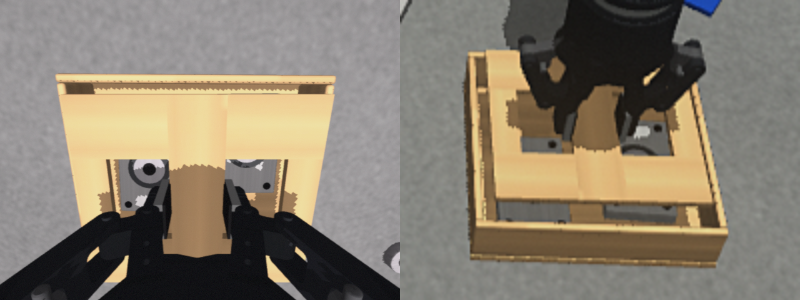

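The wrist view shows the board's far corners at about (60,95) and (334,95), inside the tray's far rim at (56,75) and (336,75). The ten views are used up, so I'll compare the two numerically.

```bash
python3 - <<'E'
from h import *
s=bot.sense();p=s['tcp_pos'];print(p,s['eef_rot'])
im,C=snap('wrist','w8')
g=cv2.cvtColor(im,cv2.COLOR_BGR2HSV)
wood=((g[:,:,0]<28)&(g[:,:,0]>8)&(g[:,:,1]>60)&(g[:,:,2]>190))
# column-wise: rim top = first wood row; board far edge = start of last long bright run
for u in(150,200,250,300,350,400,450,500):
    col=wood[:260,u]; r=np.flatnonzero(np.diff(np.r_[0,col.astype(int),0])); runs=[(int(a),int(b)) for a,b in zip(r[::2],r[1::2]) if b-a>3]; print(u,runs)
for v in(122,130,170,185,200):
    row=wood[v]; r=np.flatnonzero(np.diff(np.r_[0,row.astype(int),0])); print('row',v,[(int(a),int(b)) for a,b in zip(r[::2],r[1::2]) if b-a>3])
E
```

```text
[0.56685099 0.2583768  0.05969708] [ 3.14129423e+00 -2.50347971e-03  5.28154832e-01]
150 [(120, 133), (151, 260)]
200 [(120, 133), (141, 255)]
250 [(120, 130), (145, 255)]
300 [(121, 133), (145, 260)]
350 [(121, 131), (145, 260)]
400 [(121, 132), (145, 255)]
450 [(122, 135), (145, 257)]
500 [(122, 132), (151, 260)]
row 122 [(90, 535)]
row 130 [(93, 108), (110, 118), (121, 146), (148, 155), (159, 173), (175, 183), (186, 192), (197, 210), (213, 220), (224, 248), (251, 293), (294, 537)]
row 170 [(98, 532)]
row 185 [(101, 529)]
row 200 [(103, 527)]
```

```bash
python3 - <<'E'
from h import *
C=cam('wrist');p=bot.sense()['tcp_pos'];print(p)
T=ray(C,[(89,119.5),(537,122)],.05);B=ray(C,[(95.5,151),(535,151.5)],p[2]+.012)
for P,L in((T,.084),(B,.07)):
    d=P[0]-P[1];y=np.arctan2(-d[0],d[1]);c=P.mean(0)[:2]-L*np.array([np.cos(y),np.sin(y)]);print(np.linalg.norm(d).round(4),np.degrees(y).round(2),c.round(4))
E
```

```text
[0.56671659 0.25842505 0.05962425]
0.1855 29.99 [0.5618 0.2565]
0.1599 30.23 [0.5647 0.2568]
```

Call:
play_rows:
  deltas:
    - {"x": -2,"y": -1,"z": -8,"rx": 0,"ry": 0,"rz": 0}
    - {"x": 0,"y": 0,"z": -8,"rx": 0,"ry": 0,"rz": 0}
    - {"x": 0,"y": 0,"z": -8,"rx": 0,"ry": 0,"rz": 0}
    - {"x": 0,"y": 0,"z": -8,"rx": 0,"ry": 0,"rz": 0}
    - {"x": 0,"y": 0,"z": -4,"rx": 0,"ry": 0,"rz": 0}
    - {"x": 0,"y": 0,"z": 0,"rx": 0,"ry": 0,"rz": 0}
    - {"x": 0,"y": 0,"z": 0,"rx": 0,"ry": 0,"rz": 0}
    - {"x": 0,"y": 0,"z": 0,"rx": 0,"ry": 0,"rz": 0}

```text
time_s: 11.45
tcp_pos: [0.564, 0.2574, 0.0224]
eef_rot: [3.141, -0.0, 0.529]
ft_force: [0.4, -0.1, -2.0]
gripper_width: 0.0346
grasp_force: 40.3
```

Call:
play_rows:
  deltas:
    - {"x": 0,"y": 0,"z": -2,"rx": 0,"ry": 0,"rz": 0}
    - {"x": 0,"y": 0,"z": -2,"rx": 0,"ry": 0,"rz": 0}
    - {"x": 0,"y": 0,"z": 0,"rx": 0,"ry": 0,"rz": 0}
    - {"x": 0,"y": 0,"z": 0,"rx": 0,"ry": 0,"rz": 0}

```text
time_s: 11.78
tcp_pos: [0.5643, 0.2575, 0.0194]
eef_rot: [3.141, -0.001, 0.529]
ft_force: [-0.7, -1.1, 4.3]
gripper_width: 0.0349
grasp_force: 43.7
```

The fingertips are touching the plates and the board is about 5 mm up. Releasing gently.

Call:
play_rows:
  deltas:
    - {"x": 0,"y": 0,"z": 0,"rx": 0,"ry": 0,"rz": 0}
    - {"x": 0,"y": 0,"z": 0,"rx": 0,"ry": 0,"rz": 0}
    - {"x": 0,"y": 0,"z": 0,"rx": 0,"ry": 0,"rz": 0}
    - {"x": 0,"y": 0,"z": 0,"rx": 0,"ry": 0,"rz": 0}
    - {"x": 0,"y": 0,"z": 0,"rx": 0,"ry": 0,"rz": 0}
  hand: 0.6

```text
time_s: 12.2
tcp_pos: [0.5638, 0.2572, 0.0182]
eef_rot: [3.142, 0.0, 0.529]
ft_force: [0.5, -0.2, -0.1]
gripper_width: 0.0509
grasp_force: 0.0
```

Call:
play_rows:
  deltas:
    - {"x": 0,"y": 0,"z": 15,"rx": 0,"ry": 0,"rz": 0}
    - {"x": 0,"y": 0,"z": 25,"rx": 0,"ry": 0,"rz": 0}
    - {"x": 0,"y": 0,"z": 35,"rx": 0,"ry": 0,"rz": 0}
    - {"x": 0,"y": 0,"z": 35,"rx": 0,"ry": 0,"rz": 0}
    - {"x": -30,"y": -17,"z": 20,"rx": 0,"ry": 0,"rz": 0}
    - {"x": -30,"y": -17,"z": 0,"rx": 0,"ry": 0,"rz": 0}
    - {"x": 0,"y": 0,"z": 0,"rx": 0,"ry": 0,"rz": 0}
    - {"x": 0,"y": 0,"z": 0,"rx": 0,"ry": 0,"rz": 0}

```text
time_s: 12.87
tcp_pos: [0.5014, 0.2215, 0.1485]
eef_rot: [3.141, 0.003, 0.529]
ft_force: [-0.1, 1.0, 0.0]
gripper_width: 0.051
grasp_force: 0.0
```

```bash
cat > brd.py <<'E'
from h import *
# board seen from wrist: its two holes (floor/plates darker or non-wood inside are irregular) -> use top-view too
im,C=snap('wrist','w9'); s=bot.sense(); print(s['tcp_pos'],s['eef_rot'])
g=cv2.cvtColor(im,cv2.COLOR_BGR2HSV)
w=((g[:,:,0]<28)&(g[:,:,0]>8)&(g[:,:,1]>60)&(g[:,:,2]>185)).astype(np.uint8)*255
w[300:]=0
cs,hi=cv2.findContours(w,cv2.RETR_CCOMP,cv2.CHAIN_APPROX_NONE)
for c,h in zip(cs,hi[0]):
    if cv2.contourArea(c)>800:
        q=cv2.approxPolyDP(cv2.convexHull(c),5,True)[:,0]; z=.026 if h[3]>=0 else .05; P=ray(C,q,z)
        print('hole' if h[3]>=0 else 'outer',int(cv2.contourArea(c)),q.tolist(),P.mean(0).round(4).tolist(),[float(np.linalg.norm(P[i]-P[i-1]).round(4)) for i in range(len(P))],[float(np.degrees(np.arctan2(*(P[i]-P[i-1])[1::-1])).round(1)) for i in range(len(P))])
E
python3 brd.py
```

```text
[0.50351375 0.22297995 0.1485461 ] [ 3.14145318e+00 -2.58859200e-05  5.28656678e-01]
outer 45118 [[435, 29], [419, 234], [212, 232], [194, 31]] [0.5618, 0.2563, 0.05] [0.1472, 0.1302, 0.1488, 0.1276] [-59.3, -149.0, 119.7, 30.3]
hole 4150 [[342, 94], [398, 95], [392, 180], [359, 180], [340, 165]] [0.5777, 0.2221, 0.026] [0.0491, 0.0395, 0.0596, 0.0249, 0.0183] [29.9, -60.6, -150.1, 120.3, 83.0]
hole 4822 [[235, 94], [291, 96], [292, 179], [239, 179]] [0.5435, 0.2885, 0.026] [0.0595, 0.0395, 0.0582, 0.04] [29.4, -61.6, -150.1, 120.3]
outer 1982 [[470, 6], [441, 254], [410, 257], [462, 8]] [0.6029, 0.1809, 0.05] [0.0048, 0.1576, 0.0226, 0.16] [-47.1, -150.0, 126.2, 23.6]
outer 1742 [[162, 3], [170, 10], [192, 247], [186, 244]] [0.5174, 0.3352, 0.05] [0.1515, 0.0057, 0.1502, 0.0047] [29.5, -99.7, -150.6, 91.2]
```

The board's holes measure 59.5 x 39.5 mm when cast onto the seated height, and its centre is at about (0.560, 0.255), so it is flat and in place. Next, the last plate.

Call:
play_rows:
  deltas:
    - {"x": -8,"y": -31,"z": 10,"rx": 0,"ry": 0,"rz": -0.6}
    - {"x": -8,"y": -31,"z": 10,"rx": 0,"ry": 0,"rz": -0.6}
    - {"x": -8,"y": -31,"z": 10,"rx": 0,"ry": 0,"rz": -0.6}
    - {"x": -8,"y": -31,"z": 10,"rx": 0,"ry": 0,"rz": -0.6}
    - {"x": -8,"y": -31,"z": 10,"rx": 0,"ry": 0,"rz": -0.6}
    - {"x": -8,"y": -31,"z": 0,"rx": 0,"ry": 0,"rz": -0.6}
    - {"x": -8,"y": -27,"z": 0,"rx": 0,"ry": 0,"rz": -0.5}
  hand: 0.95

```text
time_s: 13.5
tcp_pos: [0.4495, 0.0086, 0.1988]
eef_rot: [3.141, -0.003, 0.168]
ft_force: [-0.3, -1.4, -0.1]
gripper_width: 0.0812
grasp_force: 0.0
```

Call:
play_rows:
  deltas:
    - {"x": 0,"y": 0,"z": 0,"rx": 0,"ry": 0,"rz": 0}
    - {"x": 0,"y": 0,"z": 0,"rx": 0,"ry": 0,"rz": 0}
    - {"x": 0,"y": 0,"z": 0,"rx": 0,"ry": 0,"rz": 0}
    - {"x": 0,"y": 0,"z": 0,"rx": 0,"ry": 0,"rz": 0}

```text
time_s: 13.83
tcp_pos: [0.4491, 0.0118, 0.1982]
eef_rot: [-3.141, -0.001, 0.174]
ft_force: [0.1, 0.9, -0.3]
gripper_width: 0.0813
grasp_force: 0.0
```

```bash
cat > pl.py <<'E'
from h import *
import sys
z=float(sys.argv[2]); s=bot.sense(); print(s['tcp_pos'],np.degrees(s['eef_rot'][2]))
im,C=snap('wrist',sys.argv[1])
g=cv2.cvtColor(im,cv2.COLOR_BGR2HSV)
w=((g[:,:,1]<25)&(g[:,:,2]>195)).astype(np.uint8)*255
w=cv2.morphologyEx(w,cv2.MORPH_CLOSE,np.ones((7,7)))
for c in cv2.findContours(w,cv2.RETR_EXTERNAL,cv2.CHAIN_APPROX_NONE)[0]:
    if cv2.contourArea(c)>1500:
        h=cv2.convexHull(c); q=cv2.approxPolyDP(h,6,True)[:,0]; P=ray(C,q,z); r=ray(C,h[:,0],z)[:,:2]
        R=cv2.minAreaRect((r*1000).astype(np.float32)); print(q.tolist(),R)
E
python3 pl.py w10 0.014
```

```text
[0.44908708 0.01184018 0.19818017] 9.942719569358262
[[284, 114], [345, 115], [341, 209], [285, 211]] ((494.84356689453125, 21.00147819519043), (88.52758026123047, 55.52472686767578), 9.490583419799805)
[[0, 5], [39, 75], [6, 91]] ((542.4938354492188, 281.5008544921875), (32.48546600341797, 66.28814697265625), 85.35704040527344)
[[103, 0], [115, 30], [76, 46], [53, 0]] ((581.346923828125, 226.90191650390625), (36.43165969848633, 39.060142517089844), 29.567445755004883)
```

Call:
play_rows:
  deltas:
    - {"x": 23,"y": 4,"z": 0,"rx": 0,"ry": 0,"rz": -0.1}
    - {"x": 23,"y": 4,"z": -20,"rx": 0,"ry": 0,"rz": 0}
    - {"x": 0,"y": 0,"z": -35,"rx": 0,"ry": 0,"rz": 0}
    - {"x": 0,"y": 0,"z": -35,"rx": 0,"ry": 0,"rz": 0}
    - {"x": 0,"y": 0,"z": -35,"rx": 0,"ry": 0,"rz": 0}
    - {"x": 0,"y": 0,"z": -23,"rx": 0,"ry": 0,"rz": 0}
    - {"x": 0,"y": 0,"z": 0,"rx": 0,"ry": 0,"rz": 0}
    - {"x": 0,"y": 0,"z": 0,"rx": 0,"ry": 0,"rz": 0}

```text
time_s: 14.55
tcp_pos: [0.4934, 0.0192, 0.0495]
eef_rot: [-3.141, 0.002, 0.164]
ft_force: [0.2, -1.3, 0.7]
gripper_width: 0.0811
grasp_force: 0.0
```

Call:
play_rows:
  deltas:
    - {"x": 0,"y": 0,"z": 0,"rx": 0,"ry": 0,"rz": 0}
    - {"x": 0,"y": 0,"z": 0,"rx": 0,"ry": 0,"rz": 0}
    - {"x": 0,"y": 0,"z": 0,"rx": 0,"ry": 0,"rz": 0}

```text
time_s: 14.8
tcp_pos: [0.495, 0.0185, 0.0519]
eef_rot: [3.141, -0.003, 0.162]
ft_force: [0.4, 0.4, 0.1]
gripper_width: 0.0811
grasp_force: 0.0
```

Call:
play_rows:
  deltas:
    - {"x": 0,"y": 1.5,"z": -12,"rx": 0,"ry": 0,"rz": 0}
    - {"x": 0,"y": 0,"z": -12,"rx": 0,"ry": 0,"rz": 0}
    - {"x": 0,"y": 0,"z": -10,"rx": 0,"ry": 0,"rz": 0}
    - {"x": 0,"y": 0,"z": -8,"rx": 0,"ry": 0,"rz": 0}
    - {"x": 0,"y": 0,"z": -4,"rx": 0,"ry": 0,"rz": 0}
    - {"x": 0,"y": 0,"z": 0,"rx": 0,"ry": 0,"rz": 0}
    - {"x": 0,"y": 0,"z": 0,"rx": 0,"ry": 0,"rz": 0}
    - {"x": 0,"y": 0,"z": 0,"rx": 0,"ry": 0,"rz": 0}

```text
time_s: 15.47
tcp_pos: [0.494, 0.0197, 0.0047]
eef_rot: [3.141, -0.001, 0.162]
ft_force: [-0.5, 0.2, 0.3]
gripper_width: 0.0813
grasp_force: 0.0
```

Call:
play_rows:
  deltas:
    - {"x": 0,"y": 0,"z": 0,"rx": 0,"ry": 0,"rz": 0}
    - {"x": 0,"y": 0,"z": 0,"rx": 0,"ry": 0,"rz": 0}
    - {"x": 0,"y": 0,"z": 0,"rx": 0,"ry": 0,"rz": 0}
    - {"x": 0,"y": 0,"z": 0,"rx": 0,"ry": 0,"rz": 0}
    - {"x": 0,"y": 0,"z": 0,"rx": 0,"ry": 0,"rz": 0}
    - {"x": 0,"y": 0,"z": 0,"rx": 0,"ry": 0,"rz": 0}
  hand: 0.4
  squeeze: 50

```text
time_s: 15.97
tcp_pos: [0.4941, 0.0199, 0.0052]
eef_rot: [-3.142, -0.001, 0.162]
ft_force: [-1.6, -0.5, 7.5]
gripper_width: 0.0539
grasp_force: 51.6
```

Call:
play_rows:
  deltas:
    - {"x": 0,"y": 0,"z": 10,"rx": 0,"ry": 0,"rz": 0}
    - {"x": 0,"y": 0,"z": 20,"rx": 0,"ry": 0,"rz": 0}
    - {"x": 0,"y": 0,"z": 30,"rx": 0,"ry": 0,"rz": 0}
    - {"x": 0,"y": 0,"z": 30,"rx": 0,"ry": 0,"rz": 0}
    - {"x": 0,"y": 0,"z": 20,"rx": 0,"ry": 0,"rz": 0}

```text
time_s: 16.38
tcp_pos: [0.494, 0.0196, 0.1169]
eef_rot: [3.141, -0.002, 0.162]
ft_force: [0.2, -0.2, -1.8]
gripper_width: 0.0539
grasp_force: 54.0
```

Call:
play_rows:
  deltas:
    - {"x": 5,"y": 15,"z": 0,"rx": 0,"ry": 0,"rz": 0.5}
    - {"x": 8,"y": 28,"z": 0,"rx": 0,"ry": 0,"rz": 0.6}
    - {"x": 9,"y": 33,"z": 0,"rx": 0,"ry": 0,"rz": 0.6}
    - {"x": 9,"y": 33,"z": 0,"rx": 0,"ry": 0,"rz": 0.6}
    - {"x": 9,"y": 33,"z": 0,"rx": 0,"ry": 0,"rz": 0.6}
    - {"x": 9,"y": 33,"z": 0,"rx": 0,"ry": 0,"rz": 0.6}
    - {"x": 9,"y": 30,"z": 0,"rx": 0,"ry": 0,"rz": 0.6}
    - {"x": 5,"y": 20,"z": 0,"rx": 0,"ry": 0,"rz": 0}

```text
time_s: 17.05
tcp_pos: [0.5565, 0.2501, 0.1139]
eef_rot: [-3.139, -0.002, 0.527]
ft_force: [-0.0, 0.9, -2.0]
gripper_width: 0.0543
grasp_force: 54.0
```

Call:
play_rows:
  deltas:
    - {"x": 3,"y": 10,"z": 0,"rx": 0,"ry": 0,"rz": 0}
    - {"x": 0,"y": 0,"z": 0,"rx": 0,"ry": 0,"rz": 0}
    - {"x": 0,"y": 0,"z": 0,"rx": 0,"ry": 0,"rz": 0}
    - {"x": 0,"y": 0,"z": 0,"rx": 0,"ry": 0,"rz": 0}
    - {"x": 0,"y": 0,"z": 0,"rx": 0,"ry": 0,"rz": 0}

```text
time_s: 17.47
tcp_pos: [0.5596, 0.2518, 0.1141]
eef_rot: [3.14, 0.002, 0.517]
ft_force: [0.8, 0.3, -2.2]
gripper_width: 0.0541
grasp_force: 54.0
```

Call:
play_rows:
  deltas:
    - {"x": 0,"y": 2,"z": -15,"rx": 0,"ry": 0,"rz": 0.1}
    - {"x": 0,"y": 0,"z": -20,"rx": 0,"ry": 0,"rz": 0}
    - {"x": 0,"y": 0,"z": -20,"rx": 0,"ry": 0,"rz": 0}
    - {"x": 0,"y": 0,"z": -12,"rx": 0,"ry": 0,"rz": 0}
    - {"x": 0,"y": 0,"z": -6,"rx": 0,"ry": 0,"rz": 0}
    - {"x": 0,"y": 0,"z": 0,"rx": 0,"ry": 0,"rz": 0}
    - {"x": 0,"y": 0,"z": 0,"rx": 0,"ry": 0,"rz": 0}
    - {"x": 0,"y": 0,"z": 0,"rx": 0,"ry": 0,"rz": 0}

```text
time_s: 18.13
tcp_pos: [0.5607, 0.2569, 0.0424]
eef_rot: [3.141, -0.002, 0.528]
ft_force: [1.0, 0.9, -0.5]
gripper_width: 0.0541
grasp_force: 54.0
```

Call:
play_rows:
  deltas:
    - {"x": 0,"y": 0,"z": -3,"rx": 0,"ry": 0,"rz": 0}
    - {"x": 0,"y": 0,"z": -2,"rx": 0,"ry": 0,"rz": 0}
    - {"x": 0,"y": 0,"z": -2,"rx": 0,"ry": 0,"rz": 0}
    - {"x": 0,"y": 0,"z": 0,"rx": 0,"ry": 0,"rz": 0}
    - {"x": 0,"y": 0,"z": 0,"rx": 0,"ry": 0,"rz": 0}
    - {"x": 0,"y": 0,"z": 0,"rx": 0,"ry": 0,"rz": 0}

```text
time_s: 18.63
tcp_pos: [0.5598, 0.2567, 0.0343]
eef_rot: [3.141, -0.0, 0.529]
ft_force: [0.6, 1.0, -1.4]
gripper_width: 0.054
grasp_force: 54.0
```

Call:
play_rows:
  deltas:
    - {"x": 0,"y": 0,"z": -1,"rx": 0,"ry": 0,"rz": 0}
    - {"x": 0,"y": 0,"z": -1,"rx": 0,"ry": 0,"rz": 0}
    - {"x": 0,"y": 0,"z": -1,"rx": 0,"ry": 0,"rz": 0}
    - {"x": 0,"y": 0,"z": 0,"rx": 0,"ry": 0,"rz": 0}
    - {"x": 0,"y": 0,"z": 0,"rx": 0,"ry": 0,"rz": 0}

```text
time_s: 19.05
tcp_pos: [0.5598, 0.2567, 0.0313]
eef_rot: [3.142, -0.0, 0.529]
ft_force: [0.1, -0.2, -0.1]
gripper_width: 0.0539
grasp_force: 54.1
```

The weight has come off the wrist, so the plate is on the board. Releasing, then backing up.

Call:
play_rows:
  deltas:
    - {"x": 0,"y": 0,"z": 0,"rx": 0,"ry": 0,"rz": 0}
    - {"x": 0,"y": 0,"z": 0,"rx": 0,"ry": 0,"rz": 0}
    - {"x": 0,"y": 0,"z": 0,"rx": 0,"ry": 0,"rz": 0}
    - {"x": 0,"y": 0,"z": 0,"rx": 0,"ry": 0,"rz": 0}
    - {"x": 0,"y": 0,"z": 0,"rx": 0,"ry": 0,"rz": 0}
  hand: 0.85

```text
time_s: 19.47
tcp_pos: [0.5599, 0.2568, 0.0314]
eef_rot: [3.141, -0.0, 0.529]
ft_force: [-0.0, -0.0, 0.1]
gripper_width: 0.0724
grasp_force: 0.0
```

Call:
play_rows:
  deltas:
    - {"x": 0,"y": 0,"z": 15,"rx": 0,"ry": 0,"rz": 0}
    - {"x": 0,"y": 0,"z": 25,"rx": 0,"ry": 0,"rz": 0}
    - {"x": 0,"y": 0,"z": 35,"rx": 0,"ry": 0,"rz": 0}
    - {"x": 0,"y": 0,"z": 35,"rx": 0,"ry": 0,"rz": 0}
    - {"x": -30,"y": -17,"z": 30,"rx": 0,"ry": 0,"rz": 0}
    - {"x": -30,"y": -17,"z": 0,"rx": 0,"ry": 0,"rz": 0}
    - {"x": 0,"y": 0,"z": 0,"rx": 0,"ry": 0,"rz": 0}
    - {"x": 0,"y": 0,"z": 0,"rx": 0,"ry": 0,"rz": 0}

```text
time_s: 20.13
tcp_pos: [0.5002, 0.2226, 0.1691]
eef_rot: [3.141, 0.003, 0.528]
ft_force: [0.2, -0.1, 0.0]
gripper_width: 0.0726
grasp_force: 0.0
```

```bash
python3 pl.py w11 0.040; python3 brd.py | grep -E 'outer 4|outer 3|outer 2'
```

```text
[0.50019924 0.22262512 0.16909378] 30.278987341239258
[[392, 99], [388, 160], [349, 197], [283, 198], [249, 174], [244, 100], [280, 75], [351, 75]] ((561.2776489257812, 255.49002075195312), (88.37284851074219, 108.16921997070312), 30.29878807067871)
[[63, 19], [75, 34], [72, 54], [0, 94], [0, 66], [44, 17]] ((509.75439453125, 459.51251220703125), (26.990041732788086, 72.35709381103516), 54.951473236083984)
outer 38621 [[431, 44], [414, 230], [221, 229], [206, 42]] [0.5616, 0.2557, 0.05] [0.1509, 0.1293, 0.1501, 0.1297] [-60.1, -150.0, 120.0, 30.3]
outer 2296 [[177, 9], [457, 10], [460, 17], [178, 16]] [0.6325, 0.2974, 0.05] [0.004, 0.1832, 0.0047, 0.1854] [33.2, -59.9, -118.3, 120.1]
```

Plate and board both centre at about (0.561, 0.2555) with a yaw of 30.3°, which matches the tray. The arm is clear, so I'm handing in.

```bash
python3 -c "
from rig import bot
print(bot.sense()['time_s'],bot.sign_off())"
```

```text
the job is handed in; nothing more can be done
20.2333 None
```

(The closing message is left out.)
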